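# Make up two microscope kits

## Robot

A 6-joint arm with a two-finger parallel gripper is mounted at the origin on the work surface. World frame = base frame: x ahead of the robot, y to its left, z up, the work surface at z = 0. Lengths are in mm, angles in rad, forces in N, time in s.
With the tool pointing down it reaches from about 275 to 750 mm from the base axis. Payload 10.2 kg.
Tool frame: the origin (TCP) lies at the very end of the fingers, on their centre line; the grasp point (between the pads) lies 19 mm behind it (ctrl.hold_point_z is the distance from the TCP to the grasp point, in mm); z points along the fingers, y is the direction in which the jaws open and shut (so a half turn about z gives the same grasp; the last joint's range is limited). The gripper opens to 85 mm and grips with 20 to 120 N. Pads are 22 mm wide; open, the fingers measure 114 mm over their backs; the gripper's body (76 mm by 85 mm) begins 54 mm behind the grasp point. The pads swing forward as they close: fully open they stand 13 mm farther back than shut.
Start: joints at [1.078, 0.313, 1.498, -0, 1.331, -0.223], TCP at [139.946, 506.01, 231.294] pointing down, gripper open.
Joint ranges: [-2.94, 2.94], [-0.97, 2.17], [0.19, 2.56], [-1.23, 4.37], [0.02, 3.11], [-2.88, 2.88]. Speed limits (rad/s): [2.39, 2.39, 3.01, 3.14, 3.14, 3.14].

## Interface

Orientations are given as a unit quaternion [w, x, y, z].
In Python, from rig import readout, cams, workorder, spotter, ctrl gives the robot as it stands.
- The arm moves only by the tool step_arm, never from a script. Its argument "plan" is text: rows parted by semicolons, each of 5 numbers parted by spaces: the shift along the tool's x, y, z in cm, then the turn about the tool's z in degrees, then the opening in per cent of the stroke, from 0 (shut) to 100 (fully open). In form: x y z twist gripper; .... A call has 1 to 10 rows; each row is the pose to reach, as a shift and turn from the pose commanded when the call began, along the tool's axes at that moment; what a row does not reach only later rows make up. A row lasts 1/10 s, in which the tool goes at most 50 mm and 8.59 degrees, less where a joint would pass 70% of its speed; a pose out of reach is approached as far as the arm can. A call with a gripper value outside its range is refused whole. The fingers move at their own pace and stop on an object; "grip_force" is the grip in N (left out, the last holds). Time passes only in rows, so rows that repeat a pose let the fingers close. It gives the time, the measured TCP pose, the force and the opening at its end, in the units of the state.
- readout.sense(): the state, without advancing time (a new reading comes with each control period).
- cams.capture(name): name is "scene" or "side" or "wrist"; returns (picture, depth): 480x640x3 uint8, red, green, blue; 480x640 float32, mm along the optical axis (not along the pixel's ray), 0 where there is no reading.
- cams.camera_info(name): a dict with "vfov" (degrees; the focal length in pixels is half the picture's height over the tangent of half this angle, whatever the lens; pixels are square), "cx", "cy" (the principal point, pixels), "rvec" (rotation vector, rad) and "tvec" (3), from world to camera coordinates, as OpenCV has them. Camera axes: x right, y down, z forward; pixel columns grow to the right and rows downward; lengths in mm; the calibration is good to about 2 mm. A picture is of the moment at which its call begins: read the wrist's pose just before it. camera_info takes no time and is no camera call; for the wrist camera it gives the pose at the moment of the call.
- workorder.finish_job(): hands the job in, once; it reports no verdict.
Trained networks look in the newest picture that a camera, given by its name, has taken for a name from the list of things; names that differ only in an ending like _2 or _b are one class to them, and where a whole thing is asked for, a point or a joint stands for the part that bears it (a point fixed in the world has none). Each returns a list of dicts, best first, with "conf" (0 to 1); they miss things now and then, are a little off and sometimes report something else, mostly with a low value. They report only what shows in the picture. A call takes as long as a camera call. They do not tell look-alikes from the thing itself.
- spotter.regions_of(camera, target): "pixels" (480x640 bool, what is visible of it) and "extent" ([centre column, centre row, width, height] in pixels, round what is visible of it).
The state is a dict: "time_s": time; "joints": joint angles; "dq": joint speeds; "tau": joint torques, N m; "eef_pos": TCP position; "ee_rot": TCP orientation; "force": force on the tool from outside, world axes, zero at the start; "wrist_torque": the same for the moment, N m; "grip_width": opening from 0.0 (shut) to 1.0 (fully open).
Only numpy, scipy, OpenCV 4.12 (cv2) and the standard library are available. Lean on these libraries where they do the work, as an engineer would, in place of code of your own. Each camera call takes 0.05 s, during which the arm holds its last target. There are 200 camera calls.

## Task

Make up the two microscope kits from the stock on the bench: the blue tray gets the orange slide box in its long compartment and the amber oil bottle and the blue-ringed objective in its two small ones; the white tray gets the green-lidded sample jar and the yellow-ringed objective. Put one item in each compartment, standing upright flat on the tray's floor and let go, and do not tip any of them over on the way. Leave the red-ringed objective, the petri dish and the beaker where they are.

Things in the scene. Friction and masses are not known exactly. Their poses are not given: they have to be found in the camera images.
- blue_tray: Turquoise-blue tray, fixed, 252 (x) x 82 (y) mm. Floor 3 mm thick; walls and dividers 4 mm thick, tops 14 mm above the bench. Compartments in a row along x, 74 mm wide inside: a long one (104 mm inside) centred at x = -70 mm, the end nearest the robot, small ones (66 mm inside) at x = +19 and +89 mm; all y = 0. Origin: centre of its underside, on the bench; x roughly away from the robot, z up.
- white_tray: White tray, fixed, 144 (x) x 82 (y) mm, on the other side from the blue one. Floor 3 mm thick; walls and divider 4 mm thick, tops 14 mm above the bench. Two small compartments, 66 (x) x 74 (y) mm inside, centred at x = -35 and +35 mm, y = 0. Origin: centre of its underside, on the bench; x roughly away from the robot, z up.
- oil_bottle: Amber-brown immersion oil bottle, standing upright: body 34 mm in diameter and 45 mm high with a paper label low down, narrowing to a black cap 21 mm in diameter from 52 mm up; 72 mm high in all. Origin: centre of its underside, z up its axis. Loose, about 60 g.
- blue_objective: Blue-ringed microscope objective lens standing upright: black barrel 32 mm in diameter and 38 mm high, above it a blue conical shoulder ring (32 mm narrowing to 18 mm, up to height 49 mm), then a thin steel nose 15 mm in diameter; 56 mm high in all. Origin: centre of its underside, z up its axis. Loose, about 110 g. Goes into the blue tray.
- yellow_objective: Yellow-ringed microscope objective lens standing upright: black barrel 32 mm in diameter and 38 mm high, above it a yellow conical shoulder ring (32 mm narrowing to 18 mm, up to height 49 mm), then a thin steel nose 15 mm in diameter; 56 mm high in all. Origin: centre of its underside, z up its axis. Loose, about 110 g. Goes into the white tray.
- red_objective: Red-ringed microscope objective lens standing upright: black barrel 32 mm in diameter and 38 mm high, above it a red conical shoulder ring (32 mm narrowing to 18 mm, up to height 49 mm), then a thin steel nose 15 mm in diameter; 56 mm high in all. Origin: centre of its underside, z up its axis. Loose, about 110 g. Not wanted: it stays where it is.
- sample_jar: White sample jar with a green lid, standing upright: 44 mm in diameter all the way up, 55 mm high, the top 13 mm being the green lid (closed, does not come off). Origin: centre of its underside, z up its axis. Loose, about 70 g.
- slide_box: Closed orange slide box lying flat, 84 mm long (its x) by 42 mm wide (its y) by 40 mm high, with a black seam round it and a paper label on top. Origin: centre of its underside, z up. Loose, about 90 g. It is too long for the small compartments.
- petri_dish: Clear petri dish with a tan filling, 90 mm in diameter, 15 mm high, beyond the stock as seen from the robot; a bystander. Origin: centre of its underside. Loose.
- beaker: Small pale clear-glass beaker, about 48 mm in diameter at the rim, 60 mm high, standing beyond the stock as seen from the robot; a bystander. Origin: centre of its underside. Loose.
Things that resemble listed ones, but are neither listed nor needed, are in the scene too. Leave any pink or purple look-alike of the blue_objective alone.

How it is judged (in metres and radians):
At the end, for the whole second after the job is handed in: Slide box in the blue tray's long compartment, oil bottle and blue-ringed objective one in each of its small ones, sample jar and yellow-ringed objective one in each of the white tray's: between the walls, on the tray floor (within 3 mm), upright within 0.1 rad, released, at rest ((((x of oil_bottle in the frame of blue_tray between 0.001 and 0.037 m and y of oil_bottle in the frame of blue_tray between -0.022 and 0.022 m) and (x of blue_objective in the frame of blue_tray between 0.07 and 0.108 m and y of blue_objective in the frame of blue_tray between -0.023 and 0.023 m)) or ((x of oil_bottle in the frame of blue_tray between 0.071 and 0.107 m and y of oil_bottle in the frame of blue_tray between -0.022 and 0.022 m) and (x of blue_objective in the frame of blue_tray between -0 and 0.038 m and y of blue_objective in the frame of blue_tray between -0.023 and 0.023 m))) and (((x of sample_jar in the frame of white_tray between -0.048 and -0.022 m and y of sample_jar in the frame of white_tray between -0.017 and 0.017 m) and (x of yellow_objective in the frame of white_tray between 0.016 and 0.054 m and y of yellow_objective in the frame of white_tray between -0.023 and 0.023 m)) or ((x of sample_jar in the frame of white_tray between 0.022 and 0.048 m and y of sample_jar in the frame of white_tray between -0.017 and 0.017 m) and (x of yellow_objective in the frame of white_tray between -0.054 and -0.016 m and y of yellow_objective in the frame of white_tray between -0.023 and 0.023 m))) and x of slide_box in the frame of blue_tray between -0.084 and -0.056 m and y of slide_box in the frame of blue_tray between -0.018 and 0.018 m and z of oil_bottle in the frame of blue_tray between 0 and 0.006 m and angle between each of oil_bottle, blue_objective, slide_box, sample_jar, yellow_objective's own z axis and vertical below 0.1 rad and linear speed of each of oil_bottle, blue_objective, slide_box, sample_jar, yellow_objective below 0.02 m/s and angular speed of each of oil_bottle, blue_objective, slide_box, sample_jar, yellow_objective below 0.2 rad/s and z of blue_objective in the frame of blue_tray between 0 and 0.006 m and z of slide_box in the frame of blue_tray between 0 and 0.006 m and z of sample_jar in the frame of white_tray between 0 and 0.006 m and z of yellow_objective in the frame of white_tray between 0 and 0.006 m); the robot touches nothing.
It fails at once if the red objective is shifted by more than 20 mm or tipped (distance of red_objective from where it was at the start of the episode above 0.02 m or angle between red_objective's own z axis and vertical above 0.3 rad).
It fails at once if the petri dish is shifted by more than 20 mm or tipped (distance of petri_dish from where it was at the start of the episode above 0.02 m or angle between petri_dish's own z axis and vertical above 0.3 rad).
It fails at once if the beaker is shifted by more than 20 mm or tipped (distance of beaker from where it was at the start of the episode above 0.02 m or angle between beaker's own z axis and vertical above 0.3 rad).
It fails at once if one of the kit items is tipped over (more than 35 degrees) (angle between any of oil_bottle, blue_objective, slide_box, sample_jar, yellow_objective's own z axis and vertical above 0.6 rad).
It also fails if it takes over 120 s, if anything falls off the work surface, if the arm or the gripper's body presses on something with over 40 N, if the wrist force passes 120 N, or if a joint passes its speed limit or range.

## Working session

There is one attempt and no reset: what is moved stays moved. The work goes in short steps, Python scripts to look and compute and a tool call to move; the robot and the scene stay as the last step left them, time stands still between calls to the robot, and variables do not carry over. Pictures are saved under pics/ and viewed, about 12 in all and at most 16, crops included, and the job is handed in when it is done.

Besides the shell and the picture viewer there is one more tool, called after "Request:" in YAML: its name, and indented under it one key for each argument. step_arm: Moves the arm, as the interface text tells. Its arguments: {"type":"object","properties":{"plan":{"type":"string"},"grip_force":{"type":"number"}},"required":["plan"]}

```bash
mkdir -p pics
cat > h.py <<'E'
import numpy as np, cv2
from rig import readout, cams, workorder, spotter, ctrl
def cloud(cam):
    info=cams.camera_info(cam); im,d=cams.capture(cam)
    f=240/np.tan(np.radians(info['vfov'])/2)
    v,u=np.mgrid[:480,:640]
    P=np.stack([(u-info['cx'])/f*d,(v-info['cy'])/f*d,d],-1)
    R=cv2.Rodrigues(np.array(info['rvec'],float))[0]
    W=(P-np.array(info['tvec'],float).reshape(3))@R   # R^T (p-t)
    W[d<=0]=np.nan
    return im,W
def save(n,im): cv2.imwrite('pics/'+n,im[...,::-1])
E
python3 - <<'E'
from h import *
s=readout.sense(); print(s, ctrl.hold_point_z)
for c in ['scene','side']:
    im,W=cloud(c); save(c+'0.png',im)
    i=cams.camera_info(c); R=cv2.Rodrigues(np.array(i['rvec'],float))[0]; print(c,i,-R.T@np.array(i['tvec'],float).reshape(3))
    for n in ['blue_tray','white_tray','oil_bottle','blue_objective','yellow_objective','red_objective','sample_jar','slide_box','petri_dish','beaker']:
        for r in spotter.regions_of(c,n):
            p=W[r['pixels']]; p=p[~np.isnan(p[:,0])]
            print(n,round(r['conf'],2),np.round(r['extent']),np.round(np.median(p,0)) if len(p) else None, np.round(np.percentile(p,[2,98],axis=0)).tolist() if len(p) else '', np.median(im[r['pixels']],0))
E
```

```text
{'time_s': 0.0, 'joints': array([ 1.07761317e+00,  3.13446862e-01,  1.49843353e+00,  1.58014271e-05,
        1.33098767e+00, -2.23425474e-01]), 'dq': array([-0.0007963 , -0.00055529,  0.00193547, -0.00010076, -0.0007551 ,
        0.00178516]), 'tau': array([-2.92896602e-04, -4.12265718e+01, -2.59739685e+01, -1.83691304e-04,
        4.19107819e-03,  1.25024121e-05]), 'eef_pos': array([139.80989287, 505.78047345, 230.73801457]), 'ee_rot': array([-2.30820937e-04,  1.34472088e-01,  9.90917177e-01, -5.94515571e-04]), 'force': array([ 0.15198266, -0.24501581,  0.5387691 ]), 'wrist_torque': array([ 0.00624343,  0.10006926, -0.0205482 ]), 'grip_width': 0.9981014837908385} 18.700000000000003
scene {'vfov': 45.87302307844171, 'cx': 315.46706971192384, 'cy': 240.26307958741785, 'rvec': array([ 2.11657042,  0.53683791, -0.31784322]), 'tvec': array([-476.41661467, -117.24990014, 1215.41320336])} [ 951.30059054 -696.28339282  572.85793006]
blue_tray 0.68 [221. 350. 186.  96.] [ 549. -266.    4.] [[418.0, -314.0, 1.0], [665.0, -220.0, 15.0]] [ 50. 131. 156.]
blue_tray 0.35 [319. 204.  45.  32.] [49
[... 2892 characters left out ...]
[57.5 56.5 26. ]
red_objective 0.61 [274. 262.  22.  34.] [448. -23.  32.] [[437.0, -29.0, 3.0], [465.0, -9.0, 57.0]] [52. 22. 21.]
sample_jar 0.71 [315. 207.  22.  31.] [610. 102.  37.] [[596.0, 93.0, 0.0], [648.0, 212.0, 57.0]] [100. 115.  98.]
slide_box 0.68 [254. 224.  48.  39.] [473. 108.  32.] [[436.0, 89.0, 4.0], [523.0, 144.0, 42.0]] [116.  63.  25.]
petri_dish 0.9 [412. 236.  49.  32.] [720. -57.  15.] [[683.0, -92.0, 1.0], [768.0, -10.0, 18.0]] [161. 133. 102.]
petri_dish 0.36 [319. 208.  23.  33.] [610. 102.  37.] [[596.0, 93.0, 1.0], [651.0, 135.0, 57.0]] [ 99. 114.  97.]
beaker 0.71 [374. 206.  27.  34.] [698.  39.  42.] [[684.0, 28.0, 4.0], [727.0, 72.0, 60.0]] [ 99. 112. 114.]
```

View pics/scene0.png

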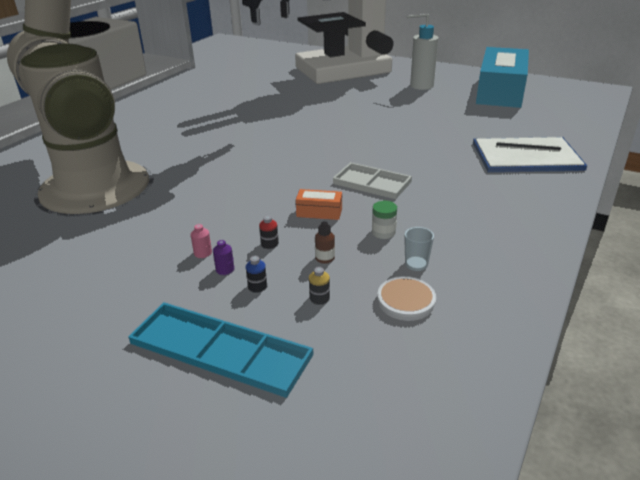

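View pics/side0.png

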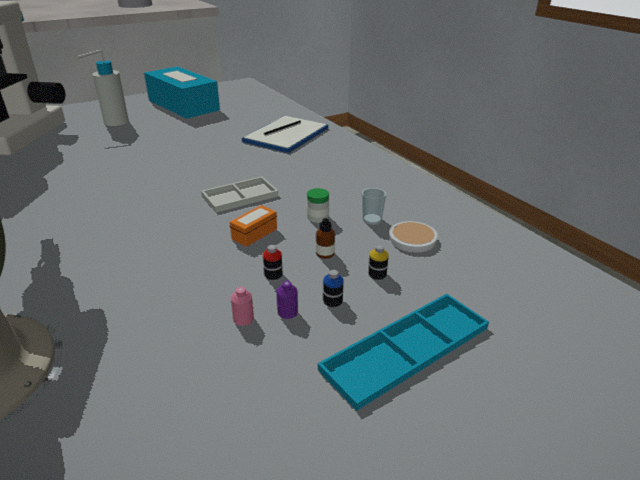

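Run:
```python
from h import *
im,W=cloud('wrist'); save('wrist0.png',im)
i=cams.camera_info('wrist'); R=cv2.Rodrigues(np.array(i['rvec'],float))[0]; print(i,-R.T@np.array(i['tvec'],float).reshape(3)); print(R)
for n in ['white_tray','slide_box','sample_jar']:
    for r in spotter.regions_of('wrist',n):
        p=W[r['pixels']]; p=p[~np.isnan(p[:,0])]
        print(n,round(r['conf'],2),np.round(r['extent']),np.round(np.percentile(p,[2,50,98],axis=0)).tolist())
```

```text
{'vfov': 67.13268929143818, 'cx': 313.2956181311256, 'cy': 240.7508315863733, 'rvec': array([-2.32295336, -1.76664137, -0.23873528]), 'tvec': array([-524.92237206,  -32.60918102,  378.49274014])} [ 73.73329901 524.23830949 373.63244666]
[[ 2.67106524e-01  9.63667004e-01  9.78651037e-05]
 [ 9.29128179e-01 -2.57560091e-01  2.65299127e-01]
 [ 2.55685221e-01 -7.07721984e-02 -9.64166149e-01]]
```

Request:
step_arm:
  plan: "-24.1 -19.6 -5 -8 65; -24.1 -19.6 -5 -8 65; -24.1 -19.6 -5 -8 65; -24.1 -19.6 -5 -8 65; -24.1 -19.6 -5 -8 65; -24.1 -19.6 -5 -8 65; -24.1 -19.6 -5 -8 65; -24.1 -19.6 -5 -8 65; -24.1 -19.6 -5 -8 65; -24.1 -19.6 -5 -8 65"
  grip_force: 40

```text
time_s: 2.3
eef_pos: [319.3, 253.6, 281.1]
ee_rot: [-0.0, 0.064, 0.998, -0.0]
force: [0.1, 0.1, 0.1]
grip_width: 0.649
```

```bash
cat >> h.py <<'E'
from scipy.spatial.transform import Rotation as Ro
def to(x,y,z,yaw=0):
    """shift (cm, tool axes) and twist to TCP x,y,z with tool y at angle yaw(deg) from world y"""
    s=readout.sense(); q=s['ee_rot']; R=Ro.from_quat([q[1],q[2],q[3],q[0]]).as_matrix()
    d=R.T@(np.array([x,y,z])-s['eef_pos'])/10
    cur=np.degrees(np.arctan2(-R[0,1],R[1,1])); t=(-(yaw-cur)+90)%180-90
    print('t',round(s['time_s'],2),'pos',np.round(s['eef_pos'],1),'yaw',round(cur,1),'grip',round(s['grip_width'],3),'->',np.round(d,2),'twist',round(t,1))
E
python3 -c "
from h import *
to(500,0,330)"
```

```text
t 2.3 pos [319.3 253.6 281.1] yaw -7.4 grip 0.649 -> [-21.17 -22.83  -4.9 ] twist -7.4
```

Request:
step_arm:
  plan: "-21.2 -22.8 -4.9 -7.4 65; -21.2 -22.8 -4.9 -7.4 65; -21.2 -22.8 -4.9 -7.4 65; -21.2 -22.8 -4.9 -7.4 65; -21.2 -22.8 -4.9 -7.4 65; -21.2 -22.8 -4.9 -7.4 65; -21.2 -22.8 -4.9 -7.4 65; -21.2 -22.8 -4.9 -7.4 65; -21.2 -22.8 -4.9 -7.4 65"

```text
time_s: 3.2
eef_pos: [500.4, 0.4, 329.8]
ee_rot: [-0.001, -0.0, 1.0, 0.0]
force: [0.4, 0.0, 0.2]
grip_width: 0.65
```

```bash
cat > see.py <<'E'
from h import *
import sys
im,W=cloud('wrist'); save(sys.argv[1]+'.png',im); np.savez('w.npz',im=im,W=W)
to(500,0,330)
D=dict(oil_bottle=(17,40),blue_objective=(16,34),yellow_objective=(16,34),red_objective=(16,34),sample_jar=(22,52))
for n in ['blue_tray','white_tray','oil_bottle','blue_objective','yellow_objective','red_objective','sample_jar','slide_box','petri_dish','beaker']:
    if len(sys.argv)>2 and n not in sys.argv[2:]: continue
    for r in spotter.regions_of('wrist',n):
        if r['conf']<.3: continue
        p=W[r['pixels']]; p=p[~np.isnan(p[:,0])]
        if not len(p): continue
        top=np.percentile(p[:,2],97); out=''
        t=p[p[:,2]>top-4]
        if 'tray' in n or 'box' in n:
            q=p[p[:,2]>10] if 'tray' in n else t
            c,s,a=cv2.minAreaRect(q[:,:2].astype(np.float32)); out=f'rect {np.round(c,1)} {np.round(s,1)} {a:.1f}'
        print(n,round(r['conf'],2),np.round(r['extent']),'rgb',np.median(im[r['pixels']],0),'top',round(top),'topcentre',np.round((t.min(0)+t.max(0))[:2]/2,1),np.round(np.ptp(t,0)[:2]),out)
E
python3 see.py wrist1
```

```text
t 3.25 pos [500.1   0.8 330.1] yaw 0.0 grip 0.648 -> [ 0.01 -0.08  0.01] twist 0.0
blue_tray 0.72 [106. 217. 113. 193.] rgb [ 65. 168. 189.] top 14 topcentre [ 534.5 -264.5] [258. 104.] rect [ 534.6 -264.5] [252.3  84.1] 4.8
white_tray 0.72 [531. 211.  80. 109.] rgb [210. 214. 206.] top 14 topcentre [520.6 279.8] [143.  84.] rect [520.6 279.9] [ 84.3 143. ] 89.9
oil_bottle 0.62 [312. 244.  25.  33.] rgb [93. 69. 59.] top 71 topcentre [560.7  -3.5] [12. 11.] 
blue_objective 0.94 [235.  81.  33.  36.] rgb [200.  141.5 159. ] top 57 topcentre [363.3 -89.1] [15. 14.] 
blue_objective 0.85 [213. 200.  33.  24.] rgb [ 74. 109. 159.] top 56 topcentre [ 501.8 -122.3] [14. 14.] 
blue_objective 0.63 [222. 140.  36.  27.] rgb [127.  81. 152.] top 57 topcentre [ 427.5 -109.8] [14. 14.] 
yellow_objective 0.85 [237. 278.  30.  30.] rgb [148. 138.  87.] top 56 topcentre [547.9 -67.9] [121.  81.] 
red_objective 0.96 [304. 163.  29.  28.] rgb [182.   82.5  80. ] top 56 topcentre [453.  -11.7] [13. 14.] 
sample_jar 0.79 [403. 282.  43.  37.] rgb [ 96.5 149.  105. ] top 56 topcentre [557.1  86.1] [138. 102.] 
sample_jar 0.64 [412. 180.  56.  75.] rgb [227. 158.  98.] top 41 topcentre [480.7 120.6] [90. 63.] 
sample_jar 0.31 [214. 200.  33.  25.] rgb [ 77. 110. 159.] top 56 topcentre [ 501.8 -122.3] [14. 14.] 
slide_box 0.83 [412. 182.  59.  75.] rgb [227. 158.  98.] top 41 topcentre [480.6 121.4] [90. 65.] rect [480.  121.6] [83.5 42.2] 19.9
petri_dish 0.8 [280. 352.  62.  58.] rgb [204. 177. 143.] top 17 topcentre [727.1 -47.8] [90. 88.] 
petri_dish 0.62 [238. 278.  31.  29.] rgb [145. 136.  88.] top 56 topcentre [ 602.9 -101.7] [11. 14.] 
beaker 0.97 [352. 352.  34.  50.] rgb [146. 158. 160.] top 60 topcentre [705.7  51.3] [47. 47.]
```

Request:
step_arm:
  plan: "0.4 2.4 4 -5 70; 0.8 4.8 8 -10 70; 1.2 7.2 12 -15 70; 1.6 9.6 16 -20 70; 2 12.1 20 -20 70; 2 12.1 21 -20 70; 2 12.1 21 -20 70; 2 12.1 21 -20 70"

```text
time_s: 4.55
eef_pos: [481.8, 119.6, 121.7]
ee_rot: [0.001, -0.173, 0.985, -0.0]
force: [0.4, 0.4, 0.4]
grip_width: 0.702
```

```bash
python3 see.py wrist2 slide_box sample_jar; python3 -c "
from h import *
to(480,121.6,14,20)"
```

```text
t 4.6 pos [482.  119.5 121.9] yaw 19.9 grip 0.7 -> [  2.31 -11.88 -20.8 ] twist 19.9
sample_jar 0.74 [252. 382.  58.  54.] rgb [120. 124. 116.] top 54 topcentre [600.4 108.9] [ 9. 10.] 
slide_box 0.75 [317. 241.  72. 128.] rgb [225. 153.  92.] top 41 topcentre [480.4 121.2] [91. 66.] rect [480.3 121.5] [83.7 42. ] 19.6
slide_box 0.62 [137. 451.  73.  56.] rgb [143. 157. 158.] top 58 topcentre [586.6  61.3] [212.  58.] rect [588.5  68.8] [ 21.9 220. ] 76.3
t 4.7 pos [481.7 119.6 121.8] yaw 19.9 grip 0.701 -> [ 0.12  0.26 10.77] twist -0.1
```

View pics/wrist2.png

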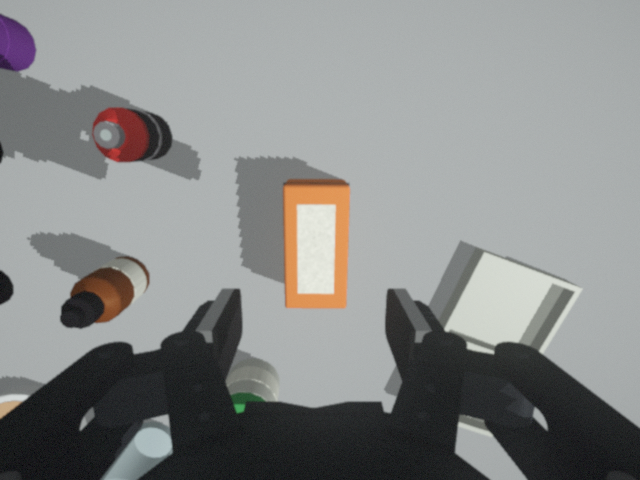

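Request:
step_arm:
  plan: "0.1 0.3 4 0 70; 0.1 0.3 7 0 70; 0.1 0.3 9.5 0 70; 0.1 0.3 10.8 0 70; 0.1 0.3 10.8 0 70; 0.1 0.3 10.8 0 30; 0.1 0.3 10.8 0 30; 0.1 0.3 10.8 0 30; 0.1 0.3 10.8 0 30; 0.1 0.3 10.8 0 30"

```text
time_s: 5.7
eef_pos: [479.8, 122.7, 13.8]
ee_rot: [0.002, -0.173, 0.985, -0.0]
force: [-0.6, -1.3, 7.3]
grip_width: 0.48
```

Request:
step_arm:
  plan: "0 0 -2 0 30; 0 0 -6 0 30; 0 0 -10 0 30; 0 0 -13.6 0 30; 1 -2.4 -13.6 1 30; 2.2 -5.5 -13.6 2 30; 3.6 -8.8 -13.6 4 30; 5 -12.2 -13.6 6 30; 6.3 -15.6 -13.6 7 30; 7.6 -18.8 -13.6 8 30"

```text
time_s: 6.7
eef_pos: [471.2, -81.4, 149.0]
ee_rot: [0.0, -0.104, 0.995, -0.0]
force: [0.7, -0.2, -1.2]
grip_width: 0.484
```

```bash
python3 -c "
from h import *
to(464.7,-270.4,150,4.8)"
```

```text
t 6.7 pos [471.2 -81.4 149. ] yaw 11.9 grip 0.484 -> [  4.53 -18.36  -0.1 ] twist 7.1
```

Request:
step_arm:
  plan: "0.8 -3.4 0 1 30; 1.6 -6.8 0 2 30; 2.5 -10.2 0 4 30; 3.3 -13.4 0 5 30; 4 -16.2 0 6 30; 4.4 -17.7 0 7 30; 4.5 -18.2 0 7 30; 4.5 -18.2 0 7 30; 4.5 -18.2 0 7 30; 4.5 -18.2 0 7 30"

```text
time_s: 7.7
eef_pos: [465.3, -266.2, 148.4]
ee_rot: [0.0, -0.044, 0.999, 0.0]
force: [0.1, -0.5, -0.1]
grip_width: 0.485
```

```bash
python3 see.py wrist3 blue_tray slide_box;python3 -c "
from h import *
to(464.7,-270.4,18,4.8)"
```

```text
t 7.75 pos [ 465.3 -266.3  148.4] yaw 5.0 grip 0.479 -> [ -5.79  26.23 -18.15] twist 5.0
blue_tray 0.72 [306. 187. 111.  61.] rgb [ 81. 183. 203.] top 14 topcentre [ 432.3 -273.9] [53. 83.] rect [ 432. -274.] [45.9 82.3] 5.5
slide_box 0.83 [315. 306. 124. 197.] rgb [187. 158.  92.] top 176 topcentre [ 458.4 -266.3] [72. 47.] rect [ 459.1 -266.3] [71.3 42.1] 4.8
slide_box 0.53 [493. 471.  31.  16.] rgb [121. 124. 124.] top 16 topcentre [691.4 -70.2] [10. 18.] rect [693.7 -70. ] [11.4 14. ] 37.5
t 7.85 pos [ 465.2 -266.7  148.4] yaw 5.0 grip 0.484 -> [ 0.08 -0.37 13.04] twist 0.2
```

View pics/wrist3.png

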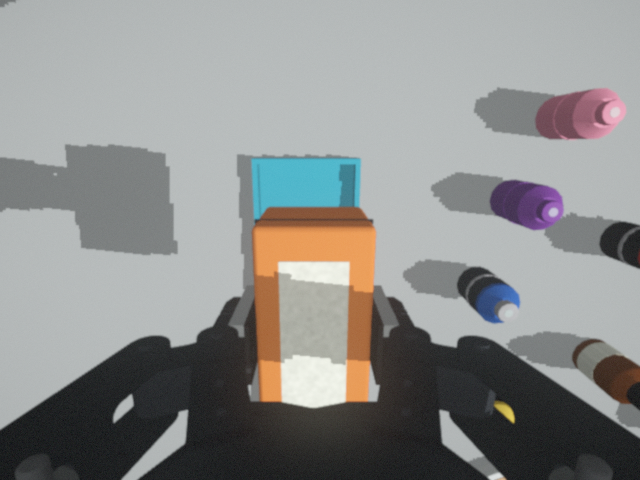

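Request:
step_arm:
  plan: "0.1 -0.4 4 0 30; 0.1 -0.4 8 0 30; 0.1 -0.4 11 0 30; 0.1 -0.4 12.4 0 30; 0.1 -0.4 13.0 0 30; 0.1 -0.4 13.1 0 30; 0.1 -0.4 13.1 0 30; 0.1 -0.4 13.1 0 65; 0.1 -0.4 13.1 0 65; 0.1 -0.4 13.1 0 65"

```text
time_s: 8.85
eef_pos: [464.6, -271.5, 17.9]
ee_rot: [0.0, -0.043, 0.999, -0.0]
force: [-0.3, 0.4, -0.6]
grip_width: 0.651
```

Request:
step_arm:
  plan: "0 0 -1 0 65; 0 0 -4 0 65; 0 0 -8 0 65; 0 0 -10 0 65; 0 0 -10 0 65"

```text
time_s: 9.35
eef_pos: [465.6, -272.3, 121.0]
ee_rot: [0.002, -0.043, 0.999, -0.002]
force: [-0.9, -0.5, -0.2]
grip_width: 0.646
```

```bash
python3 see.py wrist4 blue_tray slide_box blue_objective;python3 -c "
from h import *
to(502,-122.3,100,0)"
```

```text
t 9.4 pos [ 464.8 -271.7  118.8] yaw 4.9 grip 0.648 -> [ -5.89  26.72 -21.16] twist 4.9
blue_tray 0.65 [315. 282. 127. 250.] rgb [ 72. 172. 191.] top 14 topcentre [ 505.5 -267.5] [199.  98.] rect [ 505.7 -267.7] [192.9  82.4] 5.0
blue_objective 0.87 [607. 113.  66.  55.] rgb [116.  76.  88.] top 47 topcentre [365.4 -97.6] [26. 16.] 
blue_objective 0.68 [564. 215.  95.  59.] rgb [ 85.  57. 105.] top 56 topcentre [ 427.6 -110.8] [15. 16.] 
blue_objective 0.59 [517. 311.  75.  60.] rgb [ 52.  74. 112.] top 56 topcentre [ 501.6 -123.1] [15. 16.] 
slide_box 0.72 [316. 243.  68. 128.] rgb [234. 161.  98.] top 44 topcentre [ 464.9 -271.1] [86. 47.] rect [ 465.1 -271.3] [83.9 42. ] 4.8
t 9.55 pos [ 464.  -270.9  116.3] yaw 4.9 grip 0.648 -> [-5.07 14.48  1.65] twist 4.9
```

Request:
step_arm:
  plan: "-1.3 3.6 0 2.5 60; -2.5 7.2 0 5 60; -3.8 10.8 0 5 60; -5 14.4 1 5 60; -5 14.4 3 5 60; -5 14.4 6 5 60; -5 14.4 9 5 60; -5 14.4 10.1 5 60; -5 14.4 10.1 5 60; -5 14.4 10.1 5 60"

```text
time_s: 10.55
eef_pos: [502.2, -123.8, 17.0]
ee_rot: [0.0, 0.001, 1.0, -0.0]
force: [-0.3, -0.7, -0.1]
grip_width: 0.6
```

```bash
python3 -c "
from h import *
to(501.7,-122.7,15,0)"
```

```text
t 10.55 pos [ 502.2 -123.8   17. ] yaw -0.1 grip 0.6 -> [0.05 0.11 0.2 ] twist -0.1
```

Request:
step_arm:
  plan: "0 0.1 0.2 0 20; 0 0.1 0.2 0 20; 0 0.1 0.2 0 20; 0 0.1 0.2 0 20; 0 0.1 0.2 0 20; 0 0.1 0.2 0 20; 0 0.1 -1 0 20; 0 0.1 -4 0 20; 0 0.1 -8 0 20; 0 0.1 -8 0 20"

```text
time_s: 11.55
eef_pos: [504.0, -123.5, 101.4]
ee_rot: [0.004, 0.0, 1.0, -0.002]
force: [0.1, -0.5, -0.1]
grip_width: 0.348
```

```bash
python3 -c "
from h import *
to(623.2,-257.1,95,4.8)"
```

```text
t 11.55 pos [ 504.  -123.5  101.4] yaw -0.0 grip 0.348 -> [-11.93 -13.35   0.79] twist -4.8
```

Request:
step_arm:
  plan: "-2 -2.3 0 -1 20; -4.5 -5 0 -2 20; -7 -7.8 0 -3 20; -9.4 -10.5 0 -4 20; -11.2 -12.5 0 -5 20; -12 -13.3 0 -5 20; -12 -13.3 0 -5 20; -12 -13.3 0 -5 20; -12 -13.3 0 -5 20"

```text
time_s: 12.45
eef_pos: [621.2, -254.9, 96.4]
ee_rot: [-0.0, -0.043, 0.999, 0.0]
force: [-0.1, -0.3, -0.8]
grip_width: 0.355
```

```bash
python3 see.py wrist5 blue_tray blue_objective; python3 -c "
from h import *
to(623.2,-257.1,18.5,4.8)"
```

```text
t 12.5 pos [ 621.3 -255.    96.5] yaw 5.0 grip 0.352 -> [  9.89  26.46 -23.34] twist 5.0
blue_tray 0.6 [309. 146. 150. 292.] rgb [ 76. 188. 208.] top 14 topcentre [ 564.8 -262.4] [180.  96.] rect [ 564.8 -262.4] [174.1  82.4] 5.0
blue_objective 0.92 [314. 322.  83. 115.] rgb [ 44.  75. 125.] top 137 topcentre [ 620.8 -254.3] [16. 15.] 
blue_objective 0.62 [584. 391. 110.  81.] rgb [215. 188. 152.] top 17 topcentre [672.5 -99.2] [140. 192.] 
t 12.6 pos [ 621.5 -255.2   96.6] yaw 5.0 grip 0.349 -> [-0.15 -0.2   7.81] twist 0.2
```

View pics/wrist5.png

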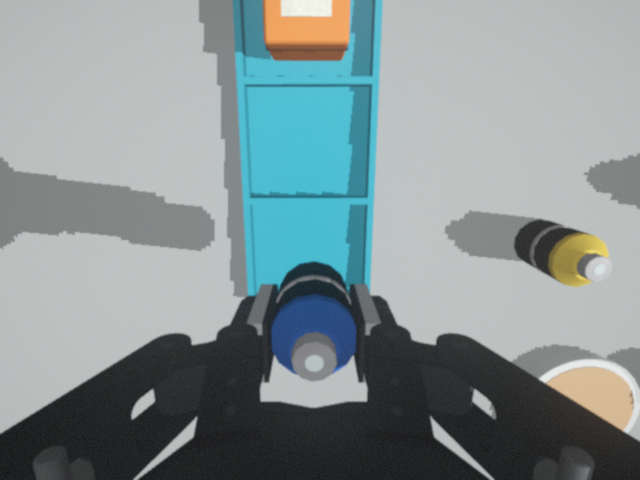

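Request:
step_arm:
  plan: "-0.2 -0.2 2 0 20; -0.2 -0.2 5 0 20; -0.2 -0.2 7 0 20; -0.2 -0.2 7.6 0 20; -0.2 -0.2 7.8 0 20; -0.2 -0.2 7.8 0 20; -0.2 -0.2 7.8 0 20; -0.2 -0.2 7.8 0 55; -0.2 -0.2 7.8 0 55; -0.2 -0.2 7.8 0 55"

```text
time_s: 13.6
eef_pos: [624.0, -257.6, 18.7]
ee_rot: [0.0, -0.043, 0.999, -0.0]
force: [0.1, -0.0, 0.5]
grip_width: 0.552
```

Request:
step_arm:
  plan: "0 0 -1 0 60; 0 0 -4 0 60; 0 0 -8 0 60; 0 0 -11 0 60; 0 0 -11 0 60; 0 0 -11 0 60"

```text
time_s: 14.2
eef_pos: [624.0, -257.5, 129.2]
ee_rot: [0.001, -0.043, 0.999, -0.0]
force: [0.0, -0.4, -1.1]
grip_width: 0.605
```

```bash
python3 see.py wrist6 blue_objective oil_bottle yellow_objective; python3 -c "
from h import *
to(561,-3.5,130,0)"
```

```text
t 14.25 pos [ 623.6 -257.3  127.9] yaw 4.9 grip 0.6 -> [ 10.11  26.71 -20.19] twist 4.9
blue_objective 0.65 [313. 244.  45.  55.] rgb [ 61. 105. 158.] top 59 topcentre [ 623.9 -257.6] [15. 14.] 
yellow_objective 0.73 [310. 142. 134. 284.] rgb [ 71. 178. 198.] top 14 topcentre [ 565.4 -262.2] [197.  98.] 
yellow_objective 0.64 [538. 237.  80.  61.] rgb [138. 123.  69.] top 56 topcentre [ 605.1 -102.9] [15. 15.] 
t 14.4 pos [ 623.4 -257.3  127.1] yaw 4.9 grip 0.605 -> [ 4.04 25.82 -0.25] twist 4.9
```

Request:
step_arm:
  plan: "0.7 4.3 0 2 60; 1.3 8.6 0 4 60; 2 12.9 0 5 60; 2.7 17.2 0 5 60; 3.4 21.5 0 5 60; 4 25.8 0 5 60; 4 25.8 0 5 60; 4 25.8 0 5 60; 4 25.8 0 5 60"

```text
time_s: 15.3
eef_pos: [562.0, -4.7, 128.0]
ee_rot: [-0.0, 0.001, 1.0, -0.0]
force: [0.3, 0.1, 0.0]
grip_width: 0.601
```

```bash
python3 see.py wrist7 oil_bottle sample_jar red_objective; python3 -c "
from h import *
to(561,-3.5,18,0)"
```

```text
t 15.35 pos [562.  -5. 128.] yaw -0.1 grip 0.599 -> [  6.21   0.48 -20.2 ] twist -0.1
oil_bottle 0.67 [315. 243.  49.  57.] rgb [85. 62. 57.] top 72 topcentre [561.1  -3.7] [11. 11.] 
red_objective 0.58 [302.  71.  56.  65.] rgb [183.  76.  72.] top 57 topcentre [453.1 -12. ] [15. 14.] 
sample_jar 0.7 [484. 311.  92.  72.] rgb [ 85. 137. 105.] top 56 topcentre [588.3  93.1] [80. 90.] 
t 15.5 pos [561.9  -4.8 128.1] yaw -0.1 grip 0.6 -> [ 0.09  0.13 11.01] twist -0.1
```

View pics/wrist7.png

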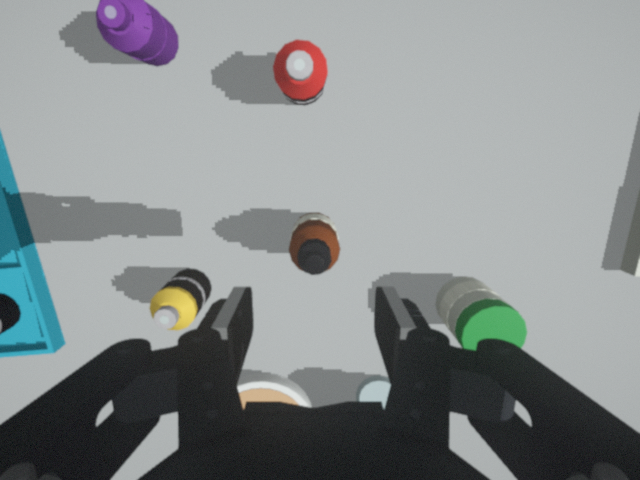

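Request:
step_arm:
  plan: "0.1 0.1 4 0 60; 0.1 0.1 8 0 60; 0.1 0.1 10.4 0 60; 0.1 0.1 11 0 60; 0.1 0.1 11 0 60; 0.1 0.1 11 0 20; 0.1 0.1 11 0 20; 0.1 0.1 11 0 20; 0.1 0.1 11 0 20; 0.1 0.1 11 0 20"

```text
time_s: 16.5
eef_pos: [561.9, -3.2, 20.0]
ee_rot: [0.002, 0.0, 1.0, -0.0]
force: [-0.2, -0.5, 7.9]
grip_width: 0.381
```

Request:
step_arm:
  plan: "0 0 -1 0 20; 0 0 -4 0 20; 0 0 -8 0 20; 0 0 -10 0 20; 0 0 -10 0 20"

```text
time_s: 17.0
eef_pos: [562.2, -3.1, 122.0]
ee_rot: [0.003, 0.0, 1.0, -0.001]
force: [0.2, -0.3, -1.1]
grip_width: 0.379
```

```bash
python3 -c "
from h import *
to(553.4,-263,117,4.8)"
```

```text
t 17.0 pos [562.2  -3.1 122. ] yaw -0.0 grip 0.379 -> [  0.86 -25.99   0.53] twist -4.8
```

Request:
step_arm:
  plan: "0.1 -2.5 0 -1 20; 0.3 -6.5 0 -2 20; 0.4 -10.5 0 -3 20; 0.5 -14.5 0 -4 20; 0.7 -18.5 0 -5 20; 0.8 -22 0 -5 20; 0.8 -24.8 0 -5 20; 0.8 -25.9 0 -5 20; 0.8 -25.9 0 -5 20; 0.8 -25.9 0 -5 20"

```text
time_s: 18.0
eef_pos: [552.4, -260.7, 117.8]
ee_rot: [-0.0, -0.043, 0.999, 0.001]
force: [-0.3, 0.4, 0.3]
grip_width: 0.377
```

```bash
python3 see.py wrist8 oil_bottle blue_tray; python3 -c "
from h import *
to(553.4,-263,22,4.8)"
```

```text
t 18.05 pos [ 552.6 -260.4  118. ] yaw 5.0 grip 0.376 -> [  2.97  26.42 -21.18] twist 5.0
blue_tray 0.68 [308. 192. 139. 364.] rgb [ 83. 183. 201.] top 14 topcentre [ 534.5 -265.8] [258. 102.] rect [ 534.9 -264.9] [253.2  82.5] 5.1
blue_tray 0.36 [526. 335.  73.  65.] rgb [121. 112.  69.] top 56 topcentre [ 604.5 -103.3] [14. 15.] rect [ 603.  -104.6] [27.2 31.6] 46.2
oil_bottle 0.66 [316. 324.  90. 142.] rgb [74. 53. 40.] top 170 topcentre [ 552.1 -260.3] [13. 12.] 
t 18.15 pos [ 552.7 -260.5  118.3] yaw 5.0 grip 0.38 -> [-0.05 -0.25  9.63] twist 0.2
```

View pics/wrist8.png

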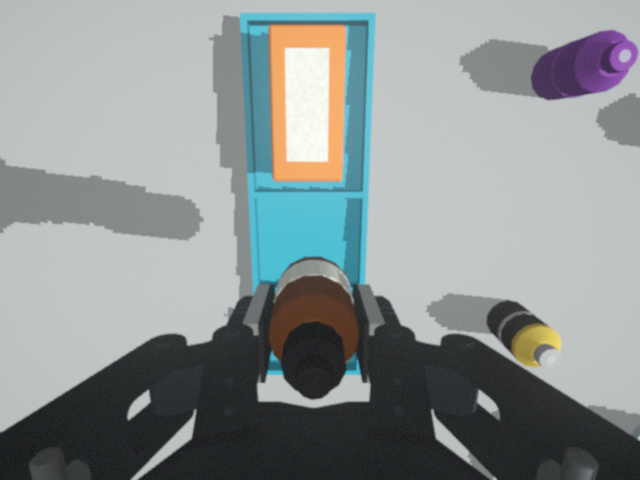

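Request:
step_arm:
  plan: "-0.1 -0.3 4 0 20; -0.1 -0.3 7.5 0 20; -0.1 -0.3 9 0 20; -0.1 -0.3 9.5 0 20; -0.1 -0.3 9.6 0 20; -0.1 -0.3 9.6 0 20; -0.1 -0.3 9.6 0 20; -0.1 -0.3 9.6 0 58; -0.1 -0.3 9.6 0 58; -0.1 -0.3 9.6 0 58"

```text
time_s: 19.15
eef_pos: [553.9, -264.8, 22.5]
ee_rot: [0.0, -0.043, 0.999, -0.0]
force: [0.0, 0.1, 0.1]
grip_width: 0.584
```

Request:
step_arm:
  plan: "0 0 -1 0 60; 0 0 -4 0 60; 0 0 -8 0 60; 0 0 -11 0 60; 0 0 -11 0 60; 0 0 -11 0 60"

```text
time_s: 19.75
eef_pos: [553.8, -264.8, 133.0]
ee_rot: [0.0, -0.043, 0.999, -0.0]
force: [0.1, 0.5, -1.4]
grip_width: 0.602
```

```bash
python3 see.py wrist9 oil_bottle yellow_objective; python3 -c "
from h import *
to(604.3,-102.8,16,0)"
```

```text
t 19.8 pos [ 553.4 -264.6  131.8] yaw 4.9 grip 0.602 -> [  3.06  26.83 -19.8 ] twist 4.9
oil_bottle 0.83 [317. 241.  52.  63.] rgb [82. 63. 59.] top 75 topcentre [ 553.4 -264.4] [12. 11.] 
yellow_objective 0.6 [520. 325.  70.  60.] rgb [118.  110.5  66. ] top 56 topcentre [ 605.1 -102.7] [15. 15.] 
t 19.9 pos [ 553.3 -264.4  131.1] yaw 4.9 grip 0.601 -> [-6.5  15.65 11.52] twist 4.9
```

Oil bottle is in. On to the yellow objective.

Request:
step_arm:
  plan: "-1.6 3.9 0 2.5 60; -3.3 7.8 0 5 60; -4.9 11.7 0 5 60; -6.5 15.6 1 5 60; -6.5 15.6 4 5 60; -6.5 15.6 7 5 60; -6.5 15.6 10 5 60; -6.5 15.6 11.5 5 60; -6.5 15.6 11.5 5 60; -6.5 15.6 11.5 5 60"

```text
time_s: 20.9
eef_pos: [605.5, -104.0, 18.1]
ee_rot: [0.0, 0.001, 1.0, -0.0]
force: [0.9, 0.6, 0.7]
grip_width: 0.602
```

```bash
python3 -c "
from h import *
to(604.3,-102.8,16,0)"
```

```text
t 20.9 pos [ 605.5 -104.    18.1] yaw -0.1 grip 0.602 -> [0.12 0.12 0.21] twist -0.1
```

Request:
step_arm:
  plan: "0.1 0.1 0.2 0 20; 0.1 0.1 0.2 0 20; 0.1 0.1 0.2 0 20; 0.1 0.1 0.2 0 20; 0.1 0.1 0.2 0 20; 0.1 0.1 0.2 0 20; 0.1 0.1 -1 0 20; 0.1 0.1 -5 0 20; 0.1 0.1 -9 0 20; 0.1 0.1 -10 0 20"

```text
time_s: 21.9
eef_pos: [605.8, -103.4, 122.7]
ee_rot: [0.004, 0.0, 1.0, -0.001]
force: [0.5, 0.2, -1.8]
grip_width: 0.353
```

```bash
python3 -c "
from h import *
to(555.6,279.8,115,0)"
```

```text
t 21.9 pos [ 605.8 -103.4  122.7] yaw -0.1 grip 0.353 -> [ 5.06 38.32  0.62] twist -0.1
```

Request:
step_arm:
  plan: "0.3 2.5 0 0 20; 0.8 6.5 0 0 20; 1.4 10.5 0 0 20; 1.9 14.5 0 0 20; 2.4 18.5 0 0 20; 3 22.5 0 0 20; 3.5 26.5 0 0 20; 4 30.5 0 0 20; 4.4 33.5 0 0 20; 4.6 35 0 0 20"

```text
time_s: 22.9
eef_pos: [557.5, 249.5, 117.2]
ee_rot: [-0.0, -0.001, 1.0, -0.0]
force: [0.7, 0.0, -1.3]
grip_width: 0.349
```

Request:
step_arm:
  plan: "0.3 2 0 0 20; 0.4 3.3 0 0 20; 0.4 3.3 0 0 20; 0.4 3.3 0 0 20; 0.4 3.3 0 0 20"

```text
time_s: 23.4
eef_pos: [554.8, 279.2, 117.2]
ee_rot: [-0.0, 0.001, 1.0, -0.0]
force: [-0.6, 0.1, -1.0]
grip_width: 0.356
```

```bash
python3 see.py wrist10 white_tray yellow_objective sample_jar; python3 -c "
from h import *
to(555.6,279.8,21,0)"
```

```text
t 23.45 pos [554.8 279.3 117.3] yaw -0.1 grip 0.354 -> [  5.42 -27.95 -21.26] twist -0.1
white_tray 0.69 [ 29. 412.  57.  40.] rgb [146. 160. 162.] top 43 topcentre [684.1  54.3] [3. 9.] rect [686.2  52.1] [24.3  7.6] 87.6
white_tray 0.57 [315. 185. 125. 208.] rgb [208. 213. 204.] top 14 topcentre [519.2 279.9] [143.  83.] rect [519.4 280. ] [ 82.3 143.2] 89.6
yellow_objective 0.66 [314. 323.  85. 119.] rgb [125. 120.  57.] top 157 topcentre [555.4 279.4] [15. 15.] 
sample_jar 0.6 [ 82. 336. 108.  88.] rgb [ 74. 163.  96.] top 55 topcentre [617.5 117. ] [43. 44.] 
t 23.6 pos [554.7 279.7 117.4] yaw -0.1 grip 0.349 -> [-0.09  0.01  9.64] twist -0.1
```

View pics/wrist10.png

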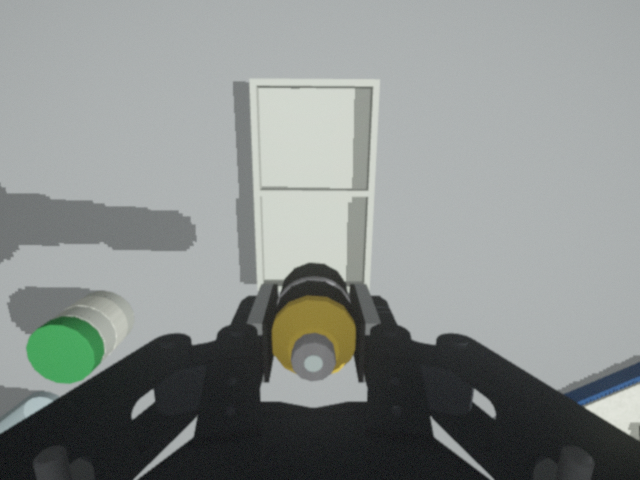

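Request:
step_arm:
  plan: "0 0 4 0 20; 0 0 7.5 0 20; 0 0 9 0 20; 0 0 9.6 0 20; 0 0 9.8 0 20; 0 0 9.8 0 20; 0 0 9.8 0 20; 0 0 9.8 0 55; 0 0 9.8 0 55; 0 0 9.8 0 55"

```text
time_s: 24.6
eef_pos: [554.7, 280.4, 19.7]
ee_rot: [0.0, 0.0, 1.0, 0.0]
force: [0.1, 0.2, -0.5]
grip_width: 0.554
```

Request:
step_arm:
  plan: "0 0 -1 0 60; 0 0 -4 0 60; 0 0 -8 0 70; 0 0 -11 0 75; 0 0 -11 0 75; 0 0 -11 0 75"

```text
time_s: 25.2
eef_pos: [554.5, 280.3, 130.0]
ee_rot: [0.001, 0.001, 1.0, 0.0]
force: [0.6, -0.8, -0.9]
grip_width: 0.751
```

```bash
python3 see.py wrist11 yellow_objective sample_jar; python3 -c "
from h import *
to(617.5,117,22,0)"
```

```text
t 25.25 pos [554.1 280.2 128.8] yaw -0.1 grip 0.747 -> [  5.4  -28.03 -20.11] twist -0.1
yellow_objective 0.78 [316. 249.  49.  58.] rgb [165. 153.  87.] top 59 topcentre [555.5 281.4] [15. 14.] 
sample_jar 0.89 [ 90. 324. 104.  82.] rgb [ 70. 154.  90.] top 55 topcentre [588.1 156.4] [ 95. 124.] 
sample_jar 0.75 [314. 246.  49.  58.] rgb [167. 154.  87.] top 59 topcentre [555.5 281.4] [15. 14.] 
t 25.35 pos [553.9 280.1 128.1] yaw -0.1 grip 0.75 -> [ -6.4  -16.3   10.61] twist -0.1
```

Request:
step_arm:
  plan: "-1.6 -4 0 0 75; -3.2 -8 0 0 75; -4.8 -12 0 0 75; -6.4 -16.3 0 0 75; -6.4 -16.3 0 0 75; -6.4 -16.3 0 0 75; -6.4 -16.3 0 0 75"

```text
time_s: 26.05
eef_pos: [617.7, 118.2, 128.7]
ee_rot: [-0.001, 0.0, 1.0, 0.0]
force: [0.4, 0.6, -0.6]
grip_width: 0.748
```

```bash
python3 see.py wrist12 sample_jar beaker; python3 -c "
from h import *
to(617.5,117,22,0)"
```

```text
t 26.1 pos [617.8 118.4 128.8] yaw 0.0 grip 0.747 -> [ 11.8  -11.83 -20.11] twist 0.0
sample_jar 0.68 [312. 247.  68.  78.] rgb [ 80. 164. 100.] top 56 topcentre [618.2 116.3] [43. 43.] 
beaker 0.97 [238. 363.  35.  89.] rgb [123.  135.5 137. ] top 60 topcentre [676.9  72.9] [100.  27.] 
t 26.2 pos [617.9 118.4 129.2] yaw 0.0 grip 0.749 -> [ 0.04 -0.14 10.72] twist 0.0
```

View pics/wrist12.png

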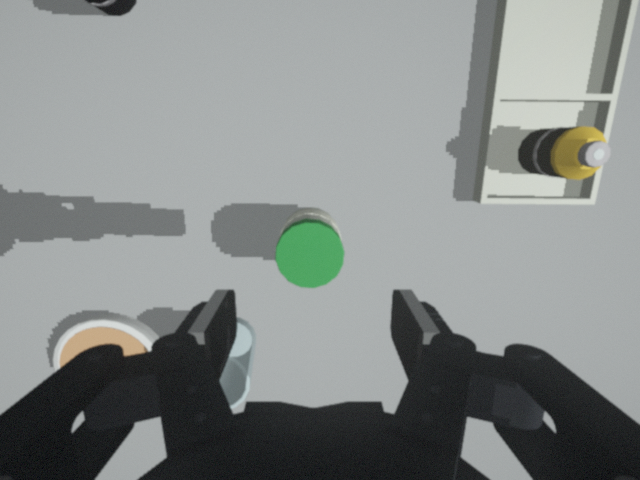

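Request:
step_arm:
  plan: "0 -0.2 4 0 75; 0 -0.2 8 0 75; 0 -0.2 10.2 0 75; 0 -0.2 10.7 0 75; 0 -0.2 10.7 0 75; 0 -0.2 10.7 0 30; 0 -0.2 10.7 0 30; 0 -0.2 10.7 0 30; 0 -0.2 10.7 0 30; 0 -0.2 10.7 0 30"

```text
time_s: 27.2
eef_pos: [619.4, 115.4, 24.3]
ee_rot: [0.002, 0.0, 1.0, 0.0]
force: [0.3, 0.7, 7.3]
grip_width: 0.502
```

Request:
step_arm:
  plan: "0 0 -1 0 30; 0 0 -4 0 30; 0 0 -8 0 30; 0 0 -11 0 30; 0 0 -11 0 30"

```text
time_s: 27.7
eef_pos: [620.3, 115.2, 138.0]
ee_rot: [0.005, 0.0, 1.0, -0.0]
force: [1.3, 0.8, -0.3]
grip_width: 0.508
```

```bash
python3 -c "
from h import *
to(485,280,130,0)"
```

```text
t 27.7 pos [620.3 115.2 138. ] yaw -0.1 grip 0.508 -> [13.55 16.46  0.67] twist -0.1
```

Request:
step_arm:
  plan: "1.5 1.8 0 0 30; 4 4.9 0 0 30; 6.5 8 0 0 30; 9 11 0 0 30; 11.3 13.8 0 0 30; 12.8 15.6 0 0 30; 13.5 16.5 0 0 30; 13.5 16.5 0 0 30; 13.5 16.5 0 0 30; 13.5 16.5 0 0 30"

```text
time_s: 28.7
eef_pos: [484.3, 279.4, 132.2]
ee_rot: [0.0, 0.001, 1.0, -0.0]
force: [-0.6, -0.6, -0.8]
grip_width: 0.503
```

```bash
python3 see.py wrist13 sample_jar white_tray; python3 -c "
from h import *
to(485,280,27,0)"
```

```text
t 28.75 pos [484.2 279.4 132.2] yaw -0.1 grip 0.504 -> [ -1.65 -27.94 -19.78] twist -0.1
white_tray 0.6 [315. 238. 111. 101.] rgb [210. 215. 206.] top 14 topcentre [487.2 280.2] [79. 82.] rect [487.1 280.2] [82.3 78.5] 89.3
sample_jar 0.61 [316. 317. 123. 151.] rgb [ 54. 115.  67.] top 164 topcentre [483.3 279.8] [44. 43.] 
t 28.85 pos [484.  279.7 132.2] yaw -0.1 grip 0.502 -> [-0.1   0.03 10.52] twist -0.1
```

View pics/wrist13.png

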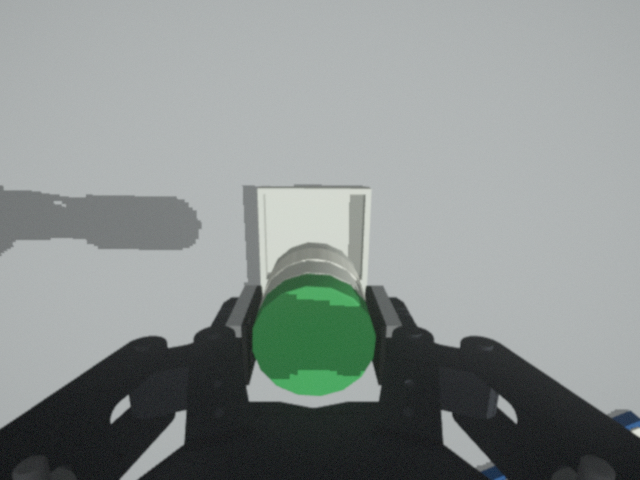

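Request:
step_arm:
  plan: "-0.1 0 4 0 30; -0.1 0 8 0 30; -0.1 0 9.8 0 30; -0.1 0 10.4 0 30; -0.1 0 10.6 0 30; -0.1 0 10.6 0 30; -0.1 0 10.6 0 30; -0.1 0 10.6 0 66; -0.1 0 10.6 0 66; -0.1 0 10.6 0 66"

```text
time_s: 29.85
eef_pos: [484.6, 280.4, 26.3]
ee_rot: [0.0, 0.001, 1.0, 0.0]
force: [0.3, 0.0, 0.5]
grip_width: 0.658
```

Request:
step_arm:
  plan: "0 0 -1 0 66; 0 0 -4 0 66; 0 0 -8 0 66; 0 0 -12 0 66; 0 0 -16 0 66; 0 5 -20 0 66; 0 10 -20 0 66; 0 14 -20 0 66; 0 14 -20 0 66; 0 14 -20 0 66"

```text
time_s: 30.85
eef_pos: [484.1, 420.9, 226.3]
ee_rot: [-0.0, -0.0, 1.0, -0.0]
force: [-0.6, -0.4, -0.1]
grip_width: 0.655
```

Run:
```python
from h import *
names=['oil_bottle','blue_objective','yellow_objective','red_objective','sample_jar','slide_box','petri_dish','beaker']
to(500,0,300)
for c in ['scene','side','wrist']:
    im,W=cloud(c); save('end_'+c+'.png',im)
    for n in names:
        for r in spotter.regions_of(c,n):
            if r['conf']<.55: continue
            p=W[r['pixels']]; p=p[~np.isnan(p[:,0])]; 
            if len(p): print(c,n,round(r['conf'],2),np.round(np.percentile(p,[2,98],axis=0)).tolist(),np.median(im[r['pixels']],0))
a=cv2.imread('pics/end_scene.png')[140:420,120:460]; b=cv2.imread('pics/end_side.png')[160:440,190:530]
cv2.imwrite('pics/end.png',cv2.resize(np.hstack([a,b]),(800,330)))
```

```text
t 30.85 pos [484.1 420.9 226.3] yaw 0.0 grip 0.655 -> [ -1.56 -42.1   -7.36] twist 0.0
scene oil_bottle 0.68 [[547.0, -283.0, 4.0], [576.0, -236.0, 75.0]] [60. 41. 31.]
scene blue_objective 0.8 [[611.0, -275.0, 3.0], [645.0, -246.0, 60.0]] [37. 56. 83.]
scene blue_objective 0.76 [[425.0, -127.0, 4.0], [449.0, -105.0, 56.0]] [60. 35. 79.]
scene blue_objective 0.73 [[360.0, -106.0, 2.0], [385.0, -83.0, 56.0]] [119.  73.  88.]
scene blue_objective 0.62 [[420.0, -315.0, 1.0], [667.0, -219.0, 15.0]] [ 42.  86. 102.]
scene yellow_objective 0.6 [[550.0, 262.0, 6.0], [577.0, 282.0, 58.0]] [65. 66. 59.]
scene yellow_objective 0.55 [[548.0, -283.0, 5.0], [576.0, -257.0, 75.0]] [60. 40. 30.]
scene red_objective 0.86 [[450.0, -30.0, 2.0], [475.0, -10.0, 55.0]] [52. 39. 39.]
scene sample_jar 0.98 [[473.0, 255.0, 3.0], [512.0, 300.0, 59.0]] [106. 118. 108.]
scene sample_jar 0.65 [[548.0, -283.0, 4.0], [576.0, -256.0, 75.0]] [60.  41.  30.5]
scene slide_box 0.79 [[433.0, -296.0, 7.0], [513.0, -252.0, 45.0]] [123.  71.  44.]
scene petri_dish 0.87 [[694.0, -93.0, 1.0], [775.0, -8.0, 18.0]] [181. 150.
[... 551 characters left out ...]
6.0], [632.0, -248.0, 60.0]] [22.  42.  63.5]
side red_objective 0.77 [[437.0, -29.0, 2.0], [464.0, -8.0, 57.0]] [54. 23. 22.]
side slide_box 0.91 [[422.0, -295.0, 6.0], [504.0, -253.0, 45.0]] [149.  88.  31.]
side petri_dish 0.59 [[684.0, -92.0, 2.0], [765.0, -12.0, 18.0]] [167. 138. 107.]
side beaker 0.95 [[684.0, 28.0, 0.0], [727.0, 73.0, 60.0]] [104. 117. 119.]
wrist yellow_objective 0.69 [[540.0, 268.0, 3.0], [569.0, 297.0, 59.0]] [155. 145.  87.]
wrist sample_jar 0.72 [[462.0, 262.0, 9.0], [502.0, 303.0, 59.0]] [ 79. 161.  97.]
wrist petri_dish 0.55 [[462.0, 261.0, 5.0], [503.0, 303.0, 59.0]] [ 79. 161.  97.]
wrist beaker 0.66 [[687.0, 55.0, -1.0], [717.0, 73.0, 32.0]] [153. 165. 166.]
```

View pics/end.png

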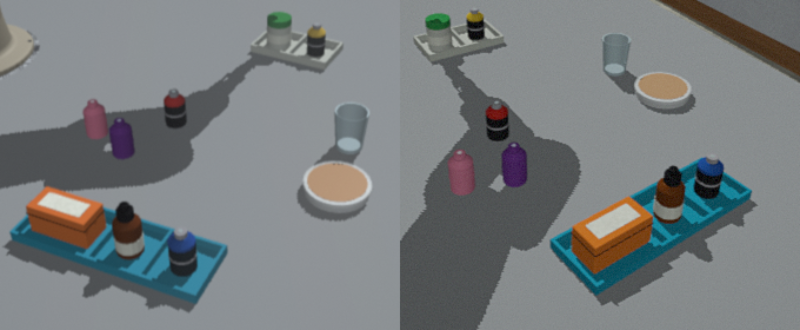

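The picture shows all five items upright, each in its own compartment. The red objective, petri dish and beaker haven't moved.

```bash
python3 -c "
from h import *
print(workorder.finish_job())"
```

```text
the job is handed in; nothing more can be done
None
```

Both kits are made up and the job is handed in, about 31 s in on the robot's clock; it reports no verdict.

- **Blue tray:** the slide box is in the long compartment, the oil bottle in the middle one and the blue-ringed objective in the far one.
- **White tray:** the sample jar is in the near compartment and the yellow-ringed objective in the far one.

**Last checks:** All five items stood upright and released, each one's top at the height it should have when resting on the tray floor. By the wrist camera they sat within about 2 mm of their compartment centres. The red objective, petri dish, beaker and the pink and purple look-alikes were where they started. The gripper was clear of everything.

**Disagreement:** the scene and side cameras differed from each other by about 8–10 mm in x. I used the wrist camera for positions; it fell between the two, and every grasp and placing bore it out. The networks also gave some false labels, which I screened out by colour and position.

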